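# Stack a blower's cleaned shaft parts on the two kit posts in refitting order

### The job

Put the cleaned blower parts on the two kit posts in the order they will be refitted: on the taller post with the round base the ball bearing goes at the bottom, the gear on it and the spacer tube on top; on the shorter post with the square base the square flange goes first and the domed cap over it. Each part must lie flat, fully down on the one beneath, and the grease tub and the bolt tray must stay where they are.

Things in the scene. Friction and masses are not known exactly. Their poses are not given: they have to be found in the camera images.
- bearing_c (a point): Steel ball bearing lying flat: a ring 62 mm across and 16 mm high with a ring of balls visible between its races and a bore of 26 mm. The point given is its centre, half-way up; z is up along its bore.
- gear_c (a point): Steel spur gear lying flat, 57 mm across its 12 coarse teeth, 16 mm high, bore 26 mm. The point given is its centre, half-way up; z is up along its bore.
- spacer_c (a point): Plain aluminium spacer tube standing on end, 40 mm across, 24 mm high, bore 26 mm. The point given is its centre, half-way up; z is up along its bore.
- flange_c (a point): Square aluminium flange lying flat, 58 x 58 mm and 14 mm high, a 26 mm hole in its middle and four small dark dots near its corners. The point given is its centre, half-way up; x and y are parallel to its sides, z is up. It may lie on the post turned any way.
- cap_c (a point): Grey domed cap standing mouth down, 44 mm across and 34 mm high, closed at the top, its sides upright for the lower 26 mm; a round bore of 28 mm opens downward, 27 mm deep. The point given is half-way up, 17 mm above its mouth; z is up.
- round_post: Fixed kit post with a dark round base, 72 mm across and 8 mm thick; a steel pin 18 mm in diameter stands in its middle, its tip 58 mm above the table, tapering over the last 12 mm to 6 mm across. Origin at the underside of the base on the pin's axis; z is up. Parts sit on the base around the pin, bearing first.
- square_post: Fixed kit post with a dark square base, 72 x 72 mm and 8 mm thick; a steel pin 18 mm in diameter stands in its middle, its tip 42 mm above the table, tapering over the last 12 mm to 6 mm across. Origin at the underside of the base on the pin's axis; x and y parallel to its sides, z up.
- tub_c (a point): White grease tub with a black lid, 60 mm across, 60 mm high; a bystander to be left alone. The point given is its centre.
- tray_c (a point): Small red open tray holding bolts, 80 x 60 mm (x, y), 22 mm high; a bystander to be left alone. The point given is its centre.
Things that resemble listed ones, but are neither listed nor needed, are in the scene too. What is shaped like the part that bears flange_c but green or purple is not meant.

How it is judged:
At the end, for the whole second after the job is handed in: Bearing, gear, spacer (bottom up) on the round-based post; flange, cap on the square-based one: within 10 mm of the axis, centres 16, 32, 52 and 15, 39 mm above the table within 4 mm, tilt under 0.1 rad, at rest, released; tub and tray within 20 mm of their start (horizontal distance between each of bearing_c, gear_c, spacer_c and round_post below 0.01 m and z of bearing_c in the frame of round_post between 0.012 and 0.02 m and angle between each of bearing_c, gear_c, spacer_c, flange_c, cap_c's own z axis and vertical below 0.1 rad and linear speed of each of bearing, gear, spacer, flange, cap below 0.02 m/s and z of gear_c in the frame of round_post between 0.028 and 0.036 m and z of spacer_c in the frame of round_post between 0.048 and 0.056 m and horizontal distance between each of flange_c, cap_c and square_post below 0.01 m and z of flange_c in the frame of square_post between 0.011 and 0.019 m and z of cap_c in the frame of square_post between 0.035 and 0.043 m and distance of each of tub_c, tray_c from where it was at the start of the episode below 0.02 m); the robot touches nothing.
It fails at once if the grease tub is pushed more than 30 mm from its place (distance of tub_c from where it was at the start of the episode above 0.03 m).
It fails at once if the bolt tray is pushed more than 30 mm from its place (distance of tray_c from where it was at the start of the episode above 0.03 m).
It also fails if it takes over 115 s, if anything falls off the work surface, if the arm or the gripper's body presses on something with over 40 N, if the wrist force passes 120 N, or if a joint passes its speed limit or range.

### The arm

A 6-joint arm with a two-finger parallel gripper is mounted at the origin on the work surface. World frame = base frame: x ahead of the robot, y to its left, z up, the work surface at z = 0. Lengths are in m, angles in rad, forces in N, time in s.
With the tool pointing down it reaches from about 0.375 to 0.9 m from the base axis. Payload 3.1 kg.
Tool frame: the origin (TCP) lies on the centre line of the jaws, within the pads' length; the fingertips stand 8 mm ahead of it and the grasp point (between the pads) lies 11 mm behind it; z points along the fingers, y is the line along which they close (so a half turn about z gives the same grasp; the last joint's range is limited). The gripper opens to 87 mm and grips with 3 to 60 N. Pads are 19 mm wide; open, the fingers measure 117 mm over their backs; the gripper's body (75 mm by 190 mm) begins 51 mm behind the grasp point.
Start: joints at [-1.31, 0.527, 1.433, -0, 1.181, -0.178], TCP at [0.266, -0.565, 0.231] pointing down, gripper open.
Joint ranges: [-3.08, 3.08], [-0.75, 2.2], [0.22, 2.44], [-1.43, 4.57], [0, 2.65], [-2.85, 2.85]. Speed limits (rad/s): [2.79, 2.79, 3.14, 3.14, 3.14, 3.14].

### API

Orientations are given as a unit quaternion [x, y, z, w].
In Python, from rig import robot gives the robot as it stands. The module is installed in compiled form; this text tells all that it offers.
- The arm moves only by the tool send_rows, never from a script. Its argument "increments" is one flat list of numbers, 7 for each row, row after row: the turn, a rotation vector about the world's x, y, z in rad, then the shift along the world's x, y, z in cm, then the opening, from 0 (shut) to 1 (fully open). A call has 1 to 20 rows; each row shifts and turns the commanded pose from where the row before left it; what a row does not reach is not made up. A row lasts 1/12 s, in which the tool goes at most 41.7 mm and 7.16 degrees, less where a joint would pass 70% of its speed; a pose out of reach is approached as far as the arm can. A call is refused whole if a number of a shift passes 4.17 or a number of a turn 0.125, either way. A call with a gripper value outside its range is refused whole. The fingers move at their own pace and stop on an object; "newtons" is the grip in N (left out, the last holds). Time passes only in rows, so rows that do not move let the fingers close. It gives the time, the measured TCP pose, the force, the opening and the grip force at its end, in the units of the state.
- robot.get_obs(): the state, without advancing time (a new reading comes with each control period).
- robot.camera(name): name is "scene" or "top"; returns a dict with "image" (420x560x3 uint8, red, green, blue), "range_z" (420x560 float32, m along the optical axis (not along the pixel's ray), 0 where there is no reading), "fx", "fy", "cx", "cy" (pixels), "dist_coeffs" ([k1, k2, p1, p2, k3] as OpenCV has them; the pictures are not rectified), "R" (3x3) and "t" (3): a world point X has camera coordinates R X + t. Camera axes: x right, y down, z forward; pixel columns grow to the right and rows downward; lengths in m; the calibration is good to about 2 mm. A picture is of the moment at which its call begins.
- robot.hand_in(): hands the job in; it is judged then, once.
The state is a dict: "time": time; "q": joint angles; "joint_velocities": joint speeds; "joint_torque": joint torques, N m; "position": TCP position; "tool_rot": TCP orientation; "ft_force": force on the tool from outside, world axes, zero at the start; "moment": the same for the moment, N m; "grip_width": finger opening in m; "grip_force": force on a finger pad.
Only numpy, scipy, OpenCV 4.12 (cv2) and the standard library are available. Lean on these libraries where they do the work, as an engineer would, in place of code of your own. Each camera call takes 0.05 s, during which the arm holds its last target. There are 200 camera calls.

## Working session

There is one attempt and no reset: what is moved stays moved. The work goes in short steps, Python scripts to look and compute and a tool call to move; the robot and the scene stay as the last step left them, time stands still between calls to the robot, and variables do not carry over. Pictures are saved under pics/ and viewed, at most 14 in all, crops included, and the job is handed in when it is done.

Besides the shell and the picture viewer there is one more tool, called as a command line: name --argument value ..., lists and objects as JSON in quotes. send_rows: Moves the arm, as the interface text tells. Its arguments: {"type":"object","properties":{"increments":{"type":"array"},"newtons":{"type":"number"}},"required":["increments"]}

```bash
mkdir -p pics; cat > h.py <<'E'
import numpy as np, cv2
from rig import robot
def cam(n):
    return robot.camera(n)
def ray(c,u,v,z):
    K=np.array([[c['fx'],0,c['cx']],[0,c['fy'],c['cy']],[0,0,1.]])
    p=cv2.undistortPoints(np.array([[[u,v]]],float),K,np.array(c['dist_coeffs'],float))[0,0]
    R=np.array(c['R']);t=np.array(c['t'])
    o=-R.T@t; d=R.T@np.array([p[0],p[1],1])
    return o+d*(z-o[2])/d[2]
def cloud(c):
    K=np.array([[c['fx'],0,c['cx']],[0,c['fy'],c['cy']],[0,0,1.]])
    h,w=c['range_z'].shape
    u,v=np.meshgrid(np.arange(w),np.arange(h))
    p=cv2.undistortPoints(np.stack([u,v],-1).reshape(-1,1,2).astype(float),K,np.array(c['dist_coeffs'],float))[:,0]
    z=c['range_z'].reshape(-1,1)
    X=(np.hstack([p,np.ones((len(p),1))])*z-np.array(c['t']))@np.array(c['R'])
    X[z[:,0]==0]=np.nan
    return X.reshape(h,w,3)
E
python3 - <<'E'
from h import *
import pickle
for n in ['top','scene']:
    c=cam(n); pickle.dump(c,open(n+'.pkl','wb'))
    cv2.imwrite(f'pics/{n}0.png',cv2.resize(c['image'][:,:,::-1],(800,600),interpolation=cv2.INTER_CUBIC))
    print(n,-np.array(c['R']).T@c['t'],c['fx'],c['dist_coeffs'])
    X=cloud(c); print(np.nanmin(X.reshape(-1,3),0),np.nanmax(X.reshape(-1,3),0))
o=robot.get_obs();print(o)
E
```

```text
top [ 0.39455062 -0.05089416  1.50374108] 510.44178549760767 [-0.1347369  0.         0.         0.         0.       ]
[-0.36681339 -1.38665895 -0.77914149] [1.64511869 1.38999031 0.83621408]
scene [0.99526607 0.70060557 0.63884887] 406.21550238433747 [0.01274532 0.         0.         0.         0.        ]
[-2.21824709 -2.8112507  -0.77359926] [1.38320931 0.63746681 0.52678677]
{'time': 0.1, 'q': array([-1.30947798e+00,  5.28378524e-01,  1.43374661e+00, -8.70460788e-06,
        1.18142743e+00, -1.78497826e-01]), 'joint_velocities': array([ 1.02427581e-03, -1.48547633e-03, -2.61494657e-03, -5.80203092e-05,
        1.22250477e-03,  2.26508937e-04]), 'joint_torque': array([-1.40989137e-04, -4.40985096e+01, -1.77151108e+01,  6.33868994e-02,
        5.34083415e-02, -4.86279987e-05]), 'position': array([ 0.26596646, -0.56488054,  0.22967498]), 'tool_rot': array([ 9.75916673e-01,  2.18141436e-01, -4.45902242e-05, -9.78952405e-04]), 'ft_force': array([0.50698615, 0.23787339, 0.63190828]), 'moment': array([-0.02791905,  0.01031944, -0.00737234]), 'grip_force': 0.0, 'grip_width': 0.08688241604706554}
```

View pics/top0.png

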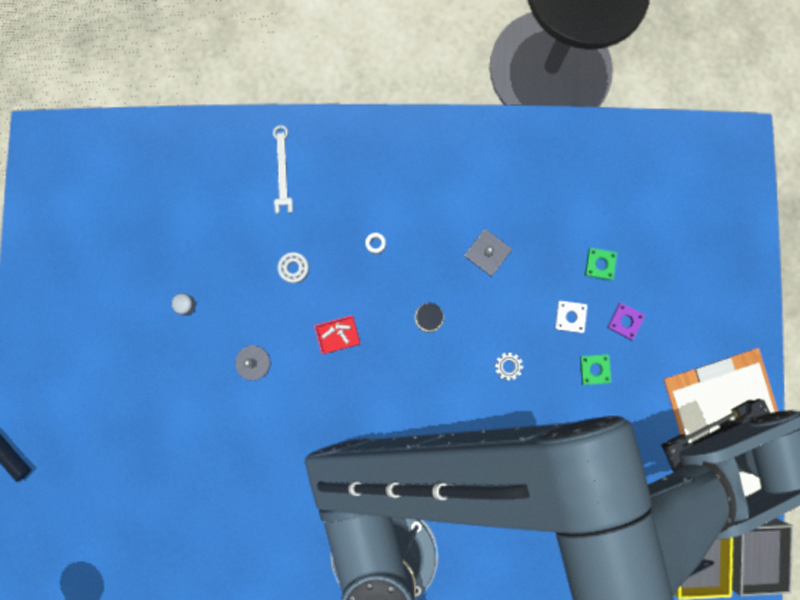

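View pics/scene0.png

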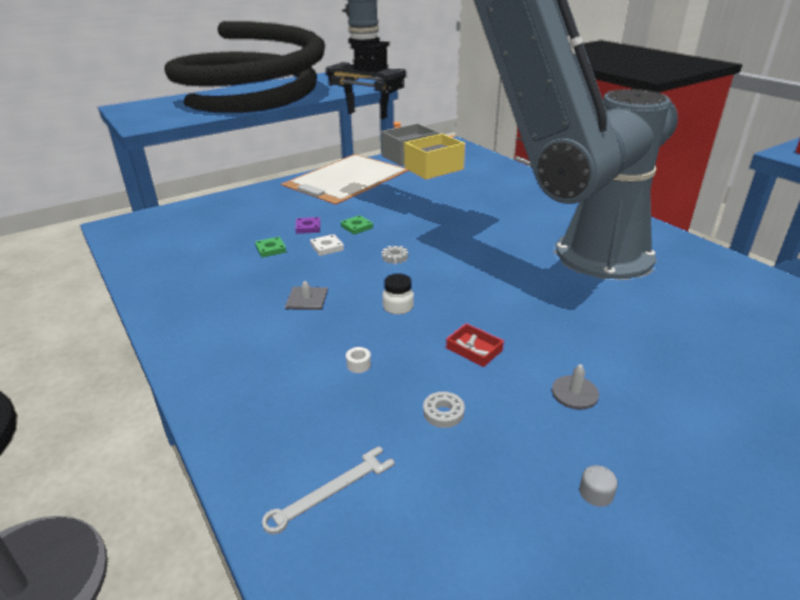

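The top view (800x600 pixels) shows:
- **Posts:** round post at (252,362), square post at (489,251).
- **Parts:** bearing (293,267), spacer (375,243), gear (509,366), cap (182,304).
- **Bystanders:** tub (429,317), tray (337,334).

There are four flange-shaped pieces. They are silver/white at (571,317), green at (601,263), green at (595,369) and purple at (627,321). Only the silver one fits "aluminium", so I'll confirm it in a crop.

```bash
python3 - <<'E'
from h import *
import pickle
c=pickle.load(open('top.pkl','rb')); s=pickle.load(open('scene.pkl','rb'))
im=c['image']; X=cloud(c)
hsv=cv2.cvtColor(im,cv2.COLOR_RGB2HSV)
blue=((hsv[...,0]>98)&(hsv[...,0]<120)&(hsv[...,1]>110)).astype(np.uint8)
T={'round':(252,362,.008),'square':(489,251,.008),'bearing':(293,267,.016),'gear':(509,366,.016),'spacer':(375,243,.024),'flange':(571,317,.014),'cap':(182,304,.026),'tub':(429,317,.06),'tray':(337,334,.022)}
n,lab,st,ce=cv2.connectedComponentsWithStats(1-blue)
for k,(u,v,h) in T.items():
    u*=.7;v*=.7
    sub=lab[int(v)-8:int(v)+9,int(u)-8:int(u)+9]; l=np.bincount(sub[sub>0]).argmax()
    m=(lab==l).astype(np.uint8); cs,_=cv2.findContours(m,cv2.RETR_EXTERNAL,cv2.CHAIN_APPROX_NONE)
    ct=max(cs,key=cv2.contourArea)
    W=np.array([ray(c,*p[0],h)[:2] for p in ct])
    (q,wh,a)=cv2.minAreaRect((W*1000).astype(np.float32)); M=cv2.moments((W*1e6).astype(np.float32).reshape(-1,1,2)/1000)
    z=X[m>0][:,2]
    print(k,'cen',np.round([M['m10']/M['m00'],M['m01']/M['m00']],1),'rect',np.round(q,1),np.round(wh,1),round(a,1),'zmax %.3f med %.3f'%(np.nanpercentile(z,98),np.nanmedian(z)),'reach %.3f'%np.linalg.norm(np.array(q)/1000))
a=cv2.resize(im[150:285,110:460,::-1],(800,309),interpolation=cv2.INTER_CUBIC)
b=cv2.resize(s['image'][140:220,160:320,::-1],(560,280),interpolation=cv2.INTER_CUBIC)
o=np.zeros((600,800,3),np.uint8);o[:309]=a;o[315:595,:560]=b
cv2.imwrite('pics/crop.png',o)
E
```

```text
round cen [394.9 276.7] rect [395.1 276.4] [67.7 68.8] 0.7 zmax 0.057 med 0.009 reach 0.482
square cen [ 626.2 -208.5] rect [ 626.4 -208.6] [72.2 72.7] 53.1 zmax 0.038 med 0.009 reach 0.660
bearing cen [591.5 194.6] rect [592.9 195.4] [62.6 62.4] 1.1 zmax 0.023 med 0.015 reach 0.624
gear cen [ 391.1 -249.5] rect [ 389.8 -248.7] [55.6 55.3] 89.8 zmax 0.023 med 0.014 reach 0.462
spacer cen [641.7  24.1] rect [641.3  24.2] [41.6 38.2] 0.5 zmax 0.030 med 0.022 reach 0.642
flange cen [ 493.  -379.4] rect [ 492.9 -379.5] [62.6 61.9] 82.7 zmax 0.021 med 0.013 reach 0.622
cap cen [514.  421.1] rect [515.5 420.3] [41.4 48.7] 0.4 zmax 0.040 med 0.032 reach 0.665
tub cen [486.7 -85.2] rect [486.9 -85.4] [56.1 56.2] 45.3 zmax 0.066 med 0.060 reach 0.494
tray cen [453.6 100.9] rect [453.5 100.8] [63.9 83.9] 15.6 zmax 0.025 med 0.006 reach 0.465
```

View pics/crop.png

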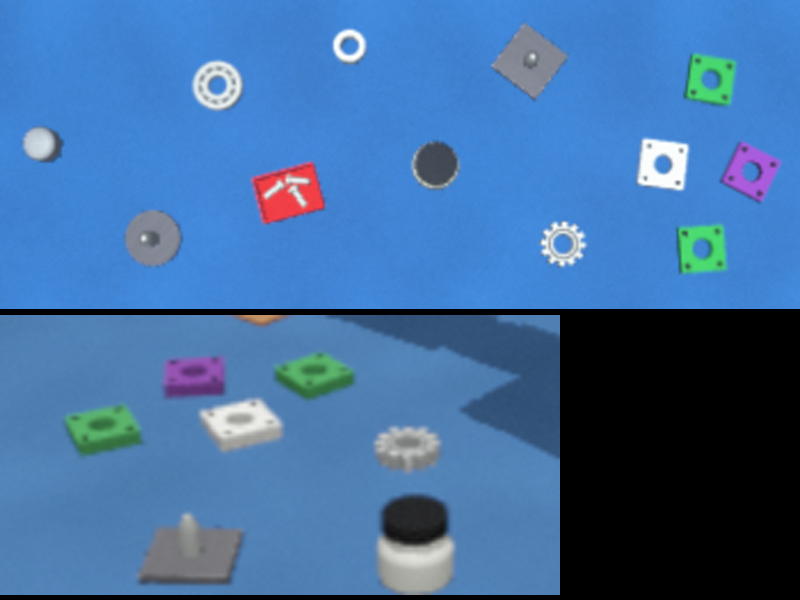

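The crop confirms the silver-white flange with four dark dots at crop (663,164), which is (571,317) in the top view. Its three look-alikes are green or purple. Measured sizes and heights agree with the descriptions, so I'll move over the flange with yaw -0.567 to align with its sides.

send_rows --increments '[0, 0, -0.1134, 2.84, 2.32, -1.6, 1, 0, 0, -0.1134, 2.84, 2.32, -1.6, 1, 0, 0, -0.1134, 2.84, 2.32, -1.6, 1, 0, 0, -0.1134, 2.84, 2.32, -1.6, 1, 0, 0, -0.1134, 2.84, 2.32, -1.6, 1, 0, 0, 0, 2.84, 2.32, -1.6, 1, 0, 0, 0, 2.84, 2.32, -1.6, 1, 0, 0, 0, 2.84, 2.32, -1.6, 1, 0, 0, 0, 0, 0, 0, 1, 0, 0, 0, 0, 0, 0, 1]' --newtons 25

```text
time: 0.93
position: [0.4939, -0.3772, 0.1008]
tool_rot: [0.998, -0.061, -0.001, -0.001]
ft_force: [0.2, -0.6, 0.6]
grip_width: 0.0872
grip_force: 0.0
```

```bash
cat >> h.py <<'E'
def st():
    o=robot.get_obs(); r=o['tool_rot']
    print('t%.2f'%o['time'],'mm',np.round(o['position']*1000,1),'yaw %.3f'%(2*np.arctan2(r[1],r[0])),'q',np.round(o['q'],2),'w %.4f gf %.1f'%(o['grip_width'],o['grip_force']),'F',np.round(o['ft_force'],1))
    return o
E
python3 -c "from h import *;st()"
```

```text
t0.93 mm [ 493.9 -377.2  100.8] yaw -0.123 q [-0.83  0.69  1.54 -0.    0.91  0.86] w 0.0872 gf 0.0 F [ 0.2 -0.6  0.6]
```

send_rows --increments '[0, 0, 0, -0.1, -0.2, -3, 1, 0, 0, 0, 0, 0, -3, 1, 0, 0, 0, 0, 0, -2, 1, 0, 0, 0, 0, 0, -0.9, 1, 0, 0, 0, 0, 0, 0, 1, 0, 0, 0, 0, 0, 0, 0, 0, 0, 0, 0, 0, 0, 0, 0, 0, 0, 0, 0, 0, 0, 0, 0, 0, 0, 0, 0, 0, 0, 0, 0, 0, 0, 0, 0, 0, 0, 0, 0, 0, 0, 0, 0, 0, 0, 0, 0, 0, 0, 0, 0, 0, 0, 0, 0, 0]'

```text
time: 2.02
position: [0.4927, -0.3822, 0.0145]
tool_rot: [0.998, -0.063, 0.0, 0.0]
ft_force: [-0.8, 0.4, 5.2]
grip_width: 0.0573
grip_force: 25.0
```

send_rows --increments '[0, 0, 0, 0, 0, 2, 0, 0, 0, 0, 0, 0, 3.5, 0, 0, 0, 0, 0, 0, 3.5, 0, 0, 0, 0, 2.2, 2.9, 0, 0, 0, 0, 0, 2.2, 2.9, 0, 0, 0, 0, 0, 2.2, 2.9, 0, 0, 0, 0, 0, 2.2, 2.9, 0, 0, 0, 0, 0, 2.2, 2.9, 0, 0, 0, 0, 0, 2.2, 2.9, 0, 0, 0, 0, 0, 0, 0, 0, 0, 0, 0, 0, 0, 0, 0, 0, 0, 0, 0, 0, 0, 0, 0]'

```text
time: 3.02
position: [0.6236, -0.2074, 0.1027]
tool_rot: [0.998, -0.063, -0.001, -0.0]
ft_force: [-0.2, -0.2, -2.3]
grip_width: 0.0581
grip_force: 25.0
```

```bash
cat >> h.py <<'E'
def ctr(c,h,r,xy,name=None):
    # centroid of cloud points higher than h[0], below h[1], within r of xy
    X=cloud(c); m=(X[...,2]>h[0])&(X[...,2]<h[1])&(np.hypot(X[...,0]-xy[0],X[...,1]-xy[1])<r)
    P=X[m]; print('n',m.sum(),'med',np.round(np.median(P,0)*1000,1),'min',np.round(P.min(0)*1000,1),'max',np.round(P.max(0)*1000,1))
E
python3 - <<'E'
from h import *
st()
c=cam('scene'); t=cam('top')
a=cv2.resize(c['image'][150:300,130:330,::-1],(800,600),interpolation=cv2.INTER_CUBIC)
b=cv2.resize(t['image'][110:260,270:470,::-1],(800,600),interpolation=cv2.INTER_CUBIC)
cv2.imwrite('pics/f1.png',cv2.resize(np.hstack([a,b]),(800,300)))
E
```

```text
t3.02 mm [ 623.6 -207.4  102.7] yaw -0.126 q [-0.49  0.72  1.45 -0.    0.97  1.21] w 0.0581 gf 25.0 F [-0.2 -0.2 -2.3]
```

View pics/f1.png

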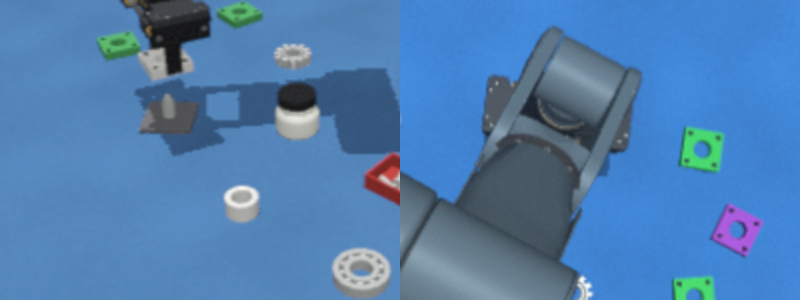

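The scene view shows the flange held flat above the square post, with its pin at about (168,105) in the crop. I'll lower it.

send_rows --increments '[0, 0, 0, 0.15, -0.1, -2, 0, 0, 0, 0, 0, 0, -2, 0, 0, 0, 0, 0, 0, -1.5, 0, 0, 0, 0, 0, 0, -1.3, 0, 0, 0, 0, 0, 0, -0.8, 0, 0, 0, 0, 0, 0, -0.5, 0, 0, 0, 0, 0, 0, 0, 0, 0, 0, 0, 0, 0, 0, 0, 0, 0, 0, 0, 0, 0, 0]'

```text
time: 3.87
position: [0.6263, -0.2094, 0.0231]
tool_rot: [0.998, -0.064, 0.001, 0.0]
ft_force: [-0.6, 0.3, -1.7]
grip_width: 0.0575
grip_force: 25.0
```

send_rows --increments '[0, 0, 0, 0, 0, -0.1, 0, 0, 0, 0, 0, 0, 0, 1, 0, 0, 0, 0, 0, 0, 1, 0, 0, 0, 0, 0, 0, 1, 0, 0, 0, 0, 0, 0, 1, 0, 0, 0, 0, 0, 2, 1, 0, 0, 0, 0, 0, 3, 1, 0, 0, 0, 0, 0, 3, 1, 0, 0, 0, -0.34, 4.03, 0, 1, 0, 0, 0, -0.34, 4.03, 0, 1, 0, 0, 0, -0.34, 4.03, 0, 1, 0, 0, 0, -0.34, 4.03, 0, 1, 0, 0, 0, -0.34, 4.03, 0, 1, 0, 0, 0, -0.34, 4.03, 0, 1, 0, 0, 0, -0.34, 4.03, 0, 1, 0, 0, 0, -0.34, 4.03, 0, 1, 0, 0, 0, -0.34, 4.03, 0, 1, 0, 0, 0, -0.34, 4.03, 0, 1, 0, 0, 0, 0, 0, 0, 1, 0, 0, 0, 0, 0, 0, 1]'

```text
time: 5.53
position: [0.5911, 0.1967, 0.1016]
tool_rot: [0.998, -0.061, 0.0, 0.0]
ft_force: [0.6, -1.0, -0.2]
grip_width: 0.0871
grip_force: 0.0
```

```bash
python3 - <<'E'
from h import *
st()
c=cam('scene'); t=cam('top')
ctr(t,(.012,.035),.045,(.626,-.2085)); ctr(c,(.012,.035),.045,(.626,-.2085))
a=cv2.resize(c['image'][150:300,130:330,::-1],(800,600),interpolation=cv2.INTER_CUBIC)
b=cv2.resize(t['image'][110:260,270:470,::-1],(800,600),interpolation=cv2.INTER_CUBIC)
cv2.imwrite('pics/f2.png',cv2.resize(np.hstack([a,b]),(800,300)))
E
```

```text
t5.53 mm [591.1 196.7 101.6] yaw -0.122 q [ 0.14  0.69  1.54 -0.    0.91  1.84] w 0.0871 gf 0.0 F [ 0.6 -1.  -0.2]
n 400 med [ 625.7 -206.1   22.2] min [ 582.  -248.9   12. ] max [ 668.3 -168.8   34.3]
n 291 med [ 633.4 -201.2   22.1] min [ 595.1 -241.6   12.2] max [ 661.  -176.4   33.8]
```

View pics/f2.png

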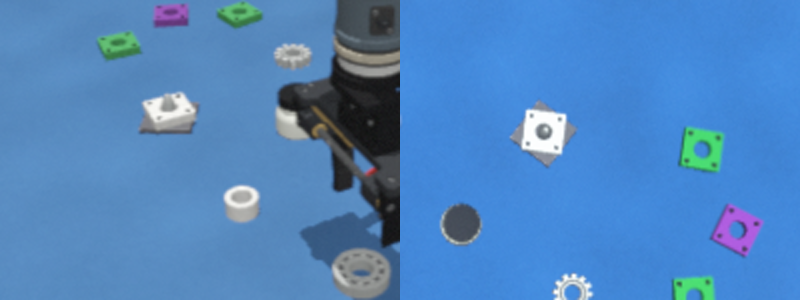

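The flange is seated flat on the square post, with its top at 22 mm and its centre about 2 mm from the axis. Next is the bearing.

send_rows --increments '[0, 0, 0, 0, 0, -3, 1, 0, 0, 0, 0, 0, -3, 1, 0, 0, 0, 0, 0, -1.9, 1, 0, 0, 0, 0, 0, -0.9, 1, 0, 0, 0, 0, 0, 0, 1, 0, 0, 0, 0, 0, 0, 0, 0, 0, 0, 0, 0, 0, 0, 0, 0, 0, 0, 0, 0, 0, 0, 0, 0, 0, 0, 0, 0, 0, 0, 0, 0, 0, 0, 0, 0, 0, 0, 0, 0, 0, 0, 0, 0, 0, 0, 0, 0, 0, 0, 0, 0, 0, 0, 0, 2, 0, 0, 0, 0, 0, 0, 4, 0, 0, 0, 0, 0, 0, 3, 0, 0, 0, 0, 0, 0, 0, 0, 0, 0, 0, 0, 0, 0, 0]'

```text
validation failed for argument at $.in...
```

send_rows --increments '[0, 0, 0, 0, 0, -3, 1, 0, 0, 0, 0, 0, -3, 1, 0, 0, 0, 0, 0, -1.9, 1, 0, 0, 0, 0, 0, -0.9, 1, 0, 0, 0, 0, 0, 0, 1, 0, 0, 0, 0, 0, 0, 0, 0, 0, 0, 0, 0, 0, 0, 0, 0, 0, 0, 0, 0, 0, 0, 0, 0, 0, 0, 0, 0, 0, 0, 0, 0, 0, 0, 0, 0, 0, 0, 0, 0, 0, 0, 0, 0, 0, 0, 0, 0, 0, 0, 0, 0, 0, 0, 0, 0, 0, 0, 0, 0, 0, 2, 0, 0, 0, 0, 0, 0, 4, 0, 0, 0, 0, 0, 0, 3, 0, 0, 0, 0, 0, 0, 0, 0]'

```text
time: 7.05
position: [0.5959, 0.1951, 0.1093]
tool_rot: [0.998, -0.063, 0.006, -0.001]
ft_force: [1.6, 1.2, -1.6]
grip_width: 0.0599
grip_force: 25.0
```

send_rows --increments '[0, 0, 0, -3.28, 1.36, 0, 0, 0, 0, 0, -3.28, 1.36, 0, 0, 0, 0, 0, -3.28, 1.36, 0, 0, 0, 0, 0, -3.28, 1.36, 0, 0, 0, 0, 0, -3.28, 1.36, 0, 0, 0, 0, 0, -3.28, 1.36, 0, 0, 0, 0, 0, 0, 0, 0, 0, 0, 0, 0, 0, 0, 0, 0, 0, 0, 0, 0, 0, 0, 0]'

```text
time: 7.8
position: [0.3952, 0.2761, 0.1032]
tool_rot: [0.998, -0.063, 0.0, -0.0]
ft_force: [-0.5, -0.6, -1.9]
grip_width: 0.06
grip_force: 25.0
```

```bash
python3 - <<'E'
from h import *
st()
c=cam('scene'); t=cam('top')
a=cv2.resize(c['image'][150:360,280:560,::-1],(400,300),interpolation=cv2.INTER_CUBIC)
b=cv2.resize(t['image'][160:310,90:290,::-1],(400,300),interpolation=cv2.INTER_CUBIC)
cv2.imwrite('pics/b1.png',np.hstack([a,b]))
E
```

```text
t7.80 mm [395.2 276.1 103.2] yaw -0.126 q [ 0.38  0.55  1.9  -0.    0.69  2.07] w 0.0600 gf 25.0 F [-0.5 -0.6 -1.9]
```

View pics/b1.png

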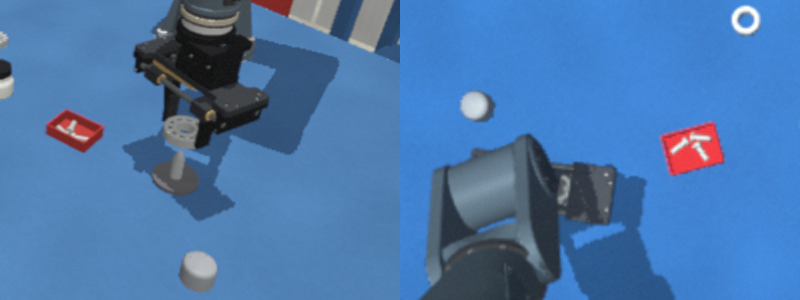

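```bash
python3 - <<'E'
from h import *
c=cam('scene')
im=c['image'][215:262,385:435]
cv2.imwrite('pics/b2.png',cv2.resize(im[:,:,::-1],(750,600),interpolation=cv2.INTER_CUBIC))
X=cloud(c)[215:262,385:435]
m=(np.hypot(X[...,0]-.395,X[...,1]-.2765)<.05)&(im.min(-1)>130)
P=X[m];print(m.sum(),np.round(np.nanpercentile(P,[2,50,98],axis=0)*1000,1))
v,u=np.nonzero(m);print(u.min(),u.max(),v.min(),v.max())
print(ray(c,407.4,240.5,.107))
E
```

```text
180 [[372.6 250.1  51.7]
 [403.5 271.8 105. ]
 [425.  300.7 106.9]]
10 31 17 46
[0.40428132 0.27908596 0.107     ]
```

View pics/b2.png

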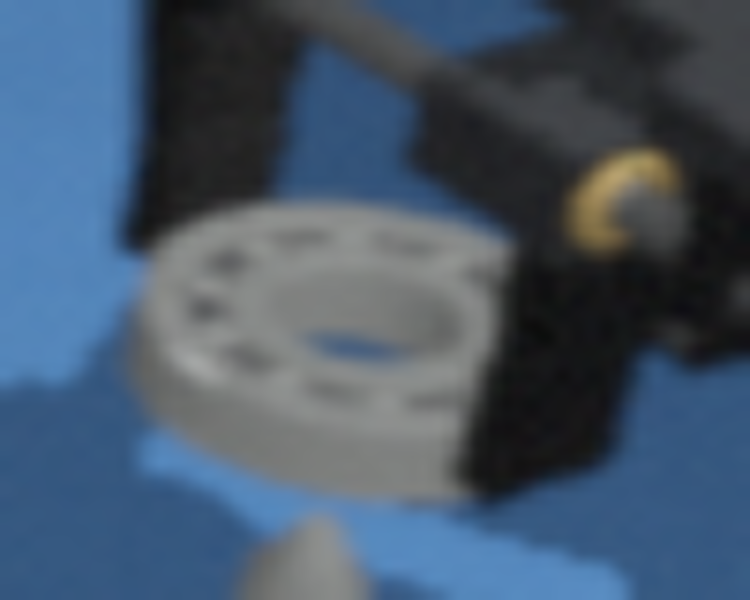

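The close crop shows the bearing held flat with its bore centre near (366,308), i.e. native (408.9,238.6). The pin tip is at (305,515), i.e. native (404.8,254.8). I'll compare the two by rays.

```bash
python3 - <<'E'
from h import *
c=cam('scene'); t=cam('top')
print(ray(c,408.9,238.6,.106),ray(c,404.8,254.8,.057))
import pickle
# reference checks at known original positions in scene: bearing bore
s=pickle.load(open('scene.pkl','rb'))
im=s['image'];hsv=cv2.cvtColor(im,cv2.COLOR_RGB2HSV)
for k,(u,v,h,r) in {'round':(575,392,.008,0),'bearing':(443,408,.012,0),'cap':(598,485,.017,0),'spacer':(358,360,.014,0)}.items(): print(k,ray(s,u*.7,v*.7,h))
E
```

```text
[0.39557522 0.27558085 0.106     ] [0.3923102  0.27119401 0.057     ]
round [0.3974428  0.27898256 0.008     ]
bearing [0.59271503 0.19523    0.012     ]
cap [0.51400748 0.42239934 0.017     ]
spacer [0.6440989  0.02662726 0.014     ]
```

The bearing bore is at (395.6, 275.6), on the post axis within the calibration error. I'll lower it.

send_rows --increments '[0, 0, 0, 0, 0, -2, 0, 0, 0, 0, 0, 0, -1.5, 0, 0, 0, 0, 0, 0, -1, 0, 0, 0, 0, 0, 0, -1, 0, 0, 0, 0, 0, 0, -1, 0, 0, 0, 0, 0, 0, -0.8, 0, 0, 0, 0, 0, 0, -0.8, 0, 0, 0, 0, 0, 0, 0, 0, 0, 0, 0, 0, 0, 0, 0]'

```text
time: 8.8
position: [0.395, 0.2757, 0.0222]
tool_rot: [0.998, -0.064, -0.0, 0.0]
ft_force: [0.5, 1.0, -2.2]
grip_width: 0.0598
grip_force: 25.1
```

send_rows --increments '[0, 0, 0, 0, 0, -0.1, 0, 0, 0, 0, 0, 0, 0, 1, 0, 0, 0, 0, 0, 0, 1, 0, 0, 0, 0, 0, 0, 1, 0, 0, 0, 0, 0, 0, 1, 0, 0, 0, 0, 0, 2, 1, 0, 0, 0, 0, 0, 3, 1, 0, 0, 0, 0, 0, 3, 1, 0, 0, 0, 1, -3.75, 0.2, 1, 0, 0, 0, 1, -3.75, 0.2, 1, 0, 0, 0, 1, -3.75, 0.2, 1, 0, 0, 0, 1, -3.75, 0.2, 1, 0, 0, 0, 1, -3.75, 0.2, 1, 0, 0, 0, 1, -3.75, 0, 1, 0, 0, 0, 1, -3.75, 0, 1, 0, 0, 0, 0, -3.75, 0, 1, 0, 0, 0, 0, -3.75, 0, 1]'

```text
time: 10.22
position: [0.4655, -0.064, 0.1119]
tool_rot: [0.998, -0.064, 0.001, 0.0]
ft_force: [0.9, -0.8, 0.3]
grip_width: 0.0868
grip_force: 0.0
```

send_rows --increments '[0, 0, 0, -1.5, -3.75, 0, 1, 0, 0, 0, -1.5, -3.75, 0, 1, 0, 0, 0, -1.5, -3.75, 0, 1, 0, 0, 0, -1.5, -3.75, -0.5, 1, 0, 0, 0, -1.4, -3.75, -0.5, 1, 0, 0, 0, 0, 0, 0, 1, 0, 0, 0, 0, 0, 0, 1]'

```text
time: 10.8
position: [0.3904, -0.2516, 0.1015]
tool_rot: [0.998, -0.066, 0.0, 0.0]
ft_force: [-0.5, 0.4, 0.2]
grip_width: 0.087
grip_force: 0.0
```

```bash
python3 - <<'E'
from h import *
st()
c=cam('scene'); t=cam('top')
ctr(t,(.014,.034),.045,(.395,.2765));ctr(c,(.018,.034),.045,(.395,.2765))
a=cv2.resize(c['image'][240:300,355:435,::-1],(400,300),interpolation=cv2.INTER_CUBIC)
b=cv2.resize(t['image'][225:285,140:220,::-1],(400,300),interpolation=cv2.INTER_CUBIC)
cv2.imwrite('pics/b3.png',np.hstack([a,b]))
E
```

```text
t10.80 mm [ 390.4 -251.6  101.5] yaw -0.133 q [-0.81  0.54  1.95  0.    0.66  0.89] w 0.0870 gf 0.0 F [-0.5  0.4  0.2]
n 325 med [393.9 274.3  24.1] min [364.4 243.4  14.1] max [425.6 308.1  32.6]
n 408 med [400.3 282.   24.1] min [361.9 245.3  18. ] max [425.5 307.9  33.8]
```

View pics/b3.png

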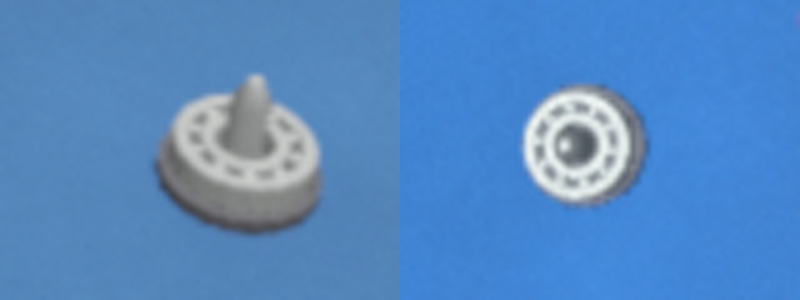

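The bearing is flat on the round base around the pin, with its top at 24 mm. Next is the gear.

send_rows --increments '[0, 0, 0, 0, 0, -3, 1, 0, 0, 0, 0, 0, -3, 1, 0, 0, 0, 0, 0, -1.9, 1, 0, 0, 0, 0, 0, -0.9, 1, 0, 0, 0, 0, 0, 0, 1, 0, 0, 0, 0, 0, 0, 0, 0, 0, 0, 0, 0, 0, 0, 0, 0, 0, 0, 0, 0, 0, 0, 0, 0, 0, 0, 0, 0, 0, 0, 0, 0, 0, 0, 0, 0, 0, 0, 0, 0, 0, 0, 0, 0, 0, 0, 0, 0, 0, 0, 0, 0, 0, 0, 0, 0, 0, 0, 0, 0, 0, 2, 0, 0, 0, 0, 0, 0, 4, 0, 0, 0, 0, 0, 0, 4, 0, 0, 0, 0, 0, 0, 1, 0]'

```text
time: 12.32
position: [0.3925, -0.2507, 0.1277]
tool_rot: [0.998, -0.064, 0.003, 0.002]
ft_force: [1.4, -1.0, -1.3]
grip_width: 0.0563
grip_force: 25.0
```

send_rows --increments '[0, 0, 0, 1.5, 3.75, 0, 0, 0, 0, 0, 1.5, 3.75, 0, 0, 0, 0, 0, 1.5, 3.75, 0, 0, 0, 0, 0, 1.5, 3.75, 0, 0, 0, 0, 0, 1.4, 3.75, 0, 0, 0, 0, 0, 0, 3.75, 0, 0, 0, 0, 0, 0, 3.75, 0, 0, 0, 0, 0, -1, 3.75, 0, 0, 0, 0, 0, -1, 3.75, 0, 0, 0, 0, 0, -1, 3.75, 0, 0, 0, 0, 0, -1, 3.75, 0, 0, 0, 0, 0, -1, 3.75, 0, 0, 0, 0, 0, -1, 3.75, 0, 0, 0, 0, 0, -1, 3.75, 0, 0, 0, 0, 0, 0, 0, 0, 0, 0, 0, 0, 0, 0, 0, 0]'

```text
time: 13.65
position: [0.3935, 0.2773, 0.1232]
tool_rot: [0.998, -0.061, -0.0, 0.0]
ft_force: [0.4, 0.3, -1.9]
grip_width: 0.056
grip_force: 25.0
```

```bash
python3 - <<'E'
from h import *
st()
c=cam('scene')
a=cv2.resize(c['image'][200:290,365:455,::-1],(600,600),interpolation=cv2.INTER_CUBIC)
cv2.imwrite('pics/g1.png',a)
E
```

```text
t13.65 mm [393.5 277.3 123.2] yaw -0.122 q [ 0.38  0.51  1.89 -0.    0.74  2.07] w 0.0560 gf 25.0 F [ 0.4  0.3 -1.9]
```

View pics/g1.png

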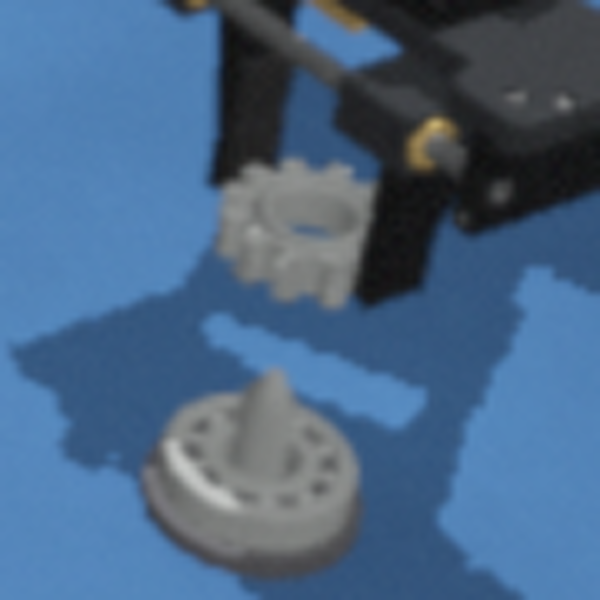

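The gear is held flat above the pin. Its bore centre is at crop (311,212), native (411.2,231.3), and the pin tip is at (274,372), native (405.6,255.3).

```bash
python3 - <<'E'
from h import *
c=cam('scene')
print(ray(c,411.2,231.3,.126),ray(c,405.6,256.3,.057), ray(c,365+252/6.67,200+452/6.67,.024))
E
```

```text
[0.39505475 0.27717072 0.126     ] [0.39473004 0.27565523 0.057     ] [0.39580034 0.27513838 0.024     ]
```

send_rows --increments '[0, 0, 0, 0, 0, -2, 0, 0, 0, 0, 0, 0, -1.5, 0, 0, 0, 0, 0, 0, -1.2, 0, 0, 0, 0, 0, 0, -1, 0, 0, 0, 0, 0, 0, -1, 0, 0, 0, 0, 0, 0, -1, 0, 0, 0, 0, 0, 0, -0.8, 0, 0, 0, 0, 0, 0, 0, 0, 0, 0, 0, 0, 0, 0, 0]'

```text
time: 14.5
position: [0.395, 0.2755, 0.0381]
tool_rot: [0.998, -0.064, -0.0, 0.0]
ft_force: [-0.4, -0.7, -1.8]
grip_width: 0.0563
grip_force: 25.0
```

send_rows --increments '[0, 0, 0, 0, 0, -0.1, 0, 0, 0, 0, 0, 0, 0, 1, 0, 0, 0, 0, 0, 0, 1, 0, 0, 0, 0, 0, 0, 1, 0, 0, 0, 0, 0, 0, 1, 0, 0, 0, 0, 0, 2, 1, 0, 0, 0, 0, 0, 3, 1, 0, 0, 0, 0, 0, 2, 1, 0, 0, 0, 2.73, -2.8, 0, 1, 0, 0, 0, 2.73, -2.8, 0, 1, 0, 0, 0, 2.73, -2.8, 0, 1, 0, 0, 0, 2.73, -2.8, 0, 1, 0, 0, 0, 2.73, -2.8, 0, 1, 0, 0, 0, 2.73, -2.8, 0, 1, 0, 0, 0, 2.73, -2.8, 0, 1, 0, 0, 0, 2.73, -2.8, 0, 1, 0, 0, 0, 2.73, -2.8, 0, 1, 0, 0, 0, 0, 0, 0, 1, 0, 0, 0, 0, 0, 0, 1]'

```text
time: 16.08
position: [0.6422, 0.0216, 0.1075]
tool_rot: [0.998, -0.065, 0.001, 0.0]
ft_force: [-0.4, -0.0, 0.8]
grip_width: 0.087
grip_force: 0.0
```

```bash
python3 - <<'E'
from h import *
st()
c=cam('scene'); t=cam('top')
ctr(t,(.036,.048),.035,(.395,.2765));ctr(c,(.036,.048),.035,(.395,.2765))
a=cv2.resize(c['image'][230:305,355:455,::-1],(400,300),interpolation=cv2.INTER_CUBIC)
b=cv2.resize(t['image'][225:285,140:220,::-1],(400,300),interpolation=cv2.INTER_CUBIC)
cv2.imwrite('pics/g2.png',np.hstack([a,b]))
E
```

```text
t16.08 mm [642.2  21.6 107.5] yaw -0.130 q [-0.14  0.7   1.49  0.    0.95  1.56] w 0.0870 gf 0.0 F [-0.4 -0.   0.8]
  return _methods._mean(a, axis=axis, dtype=dtype,
  ret = um.true_divide(
Traceback (most recent call last):
  File "h.py", line 27, in ctr
    P=X[m]; print('n',m.sum(),'med',np.round(np.median(P,0)*1000,1),'min',np.round(P.min(0)*1000,1),'max',np.round(P.max(0)*1000,1))
                                                                                   ~~~~~^^^
ValueError: zero-size array to reduction operation minimum which has no identity
```

```bash
python3 - <<'E'
from h import *
c=cam('scene')
ctr(c,(.034,.046),.035,(.395,.2765))
cv2.imwrite('pics/g2.png',cv2.resize(c['image'][230:305,355:455,::-1],(800,600),interpolation=cv2.INTER_CUBIC))
E
```

```text
n 313 med [399.9 280.8  40. ] min [366.2 247.4  34. ] max [423.  305.6  45.8]
```

View pics/g2.png

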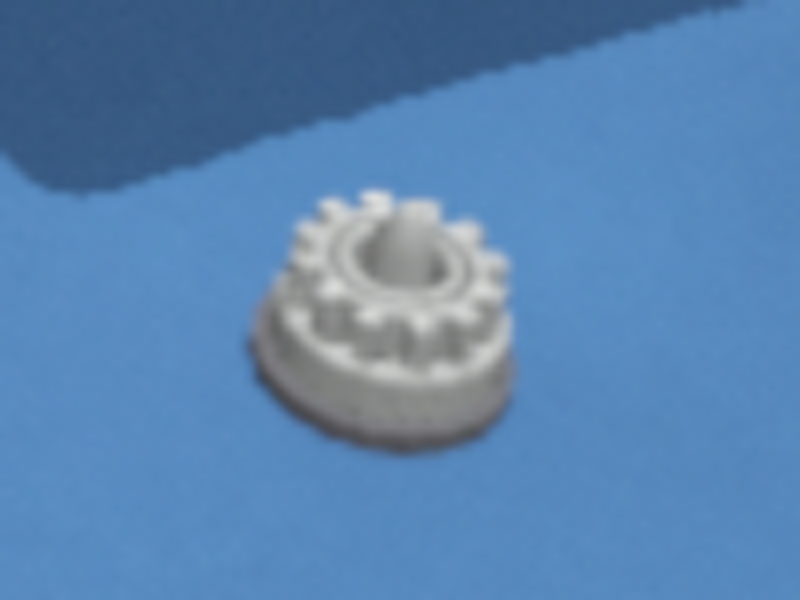

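send_rows --increments '[0, 0, 0, 0, 0, -3, 1, 0, 0, 0, 0, 0, -3, 1, 0, 0, 0, 0, 0, -2.2, 1, 0, 0, 0, 0, 0, -1, 1, 0, 0, 0, 0, 0, 0, 1, 0, 0, 0, 0, 0, 0, 0, 0, 0, 0, 0, 0, 0, 0, 0, 0, 0, 0, 0, 0, 0, 0, 0, 0, 0, 0, 0, 0, 0, 0, 0, 0, 0, 0, 0, 0, 0, 0, 0, 0, 0, 0, 0, 0, 0, 0, 0, 0, 0, 0, 0, 0, 0, 0, 0, 0, 0, 0, 0, 0, 0, 0, 0, 0, 0, 0, 0, 0, 2, 0, 0, 0, 0, 0, 0, 4, 0, 0, 0, 0, 0, 0, 4, 0, 0, 0, 0, 0, 0, 2.2, 0]'

```text
time: 17.73
position: [0.6425, 0.0235, 0.1412]
tool_rot: [0.998, -0.064, 0.003, 0.0]
ft_force: [1.2, -0.3, -1.1]
grip_width: 0.0391
grip_force: 25.0
```

The gear sits flat on the bearing, top at 40 mm. The spacer is gripped, so I'll carry it to the post.

send_rows --increments '[0, 0, 0, -2.73, 2.8, 0, 0, 0, 0, 0, -2.73, 2.8, 0, 0, 0, 0, 0, -2.73, 2.8, 0, 0, 0, 0, 0, -2.73, 2.8, 0, 0, 0, 0, 0, -2.73, 2.8, 0, 0, 0, 0, 0, -2.73, 2.8, 0, 0, 0, 0, 0, -2.73, 2.8, 0, 0, 0, 0, 0, -2.73, 2.8, 0, 0, 0, 0, 0, -2.73, 2.8, 0, 0, 0, 0, 0, 0, 0, 0, 0, 0, 0, 0, 0, 0, 0, 0, 0, 0, 0, 0, 0, 0, 0]'

```text
time: 18.73
position: [0.3956, 0.2759, 0.1376]
tool_rot: [0.998, -0.063, 0.001, -0.0]
ft_force: [0.3, -0.0, -1.2]
grip_width: 0.0394
grip_force: 25.0
```

```bash
python3 - <<'E'
from h import *
st()
c=cam('scene')
cv2.imwrite('pics/s1.png',cv2.resize(c['image'][195:285,365:455,::-1],(600,600),interpolation=cv2.INTER_CUBIC))
E
```

```text
t18.73 mm [395.6 275.9 137.6] yaw -0.126 q [ 0.38  0.49  1.88 -0.    0.78  2.07] w 0.0394 gf 25.0 F [ 0.3 -0.  -1.2]
```

View pics/s1.png

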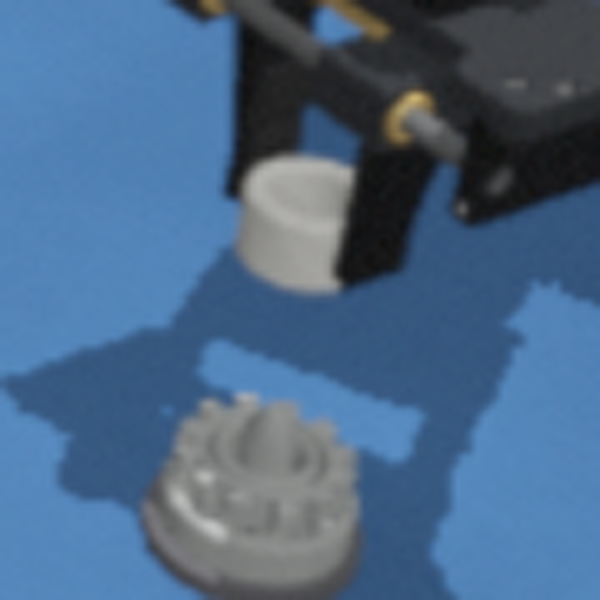

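The spacer is held upright, with its left edge at crop x≈238. Its right side is hidden by the finger, so I'll check its centre from the left and top extremes.

```bash
python3 - <<'E'
from h import *
c=cam('scene'); K=np.array([[c['fx'],0,c['cx']],[0,c['fy'],c['cy']],[0,0,1.]])
im=c['image'][210:240,395:425].astype(int)
m=(im.min(-1)>115)&((im.max(-1)-im.min(-1))<30)
v,u=np.nonzero(m); print('mask left,top,bottom',395+u.min(),210+v.min(),210+v.max(), m.sum())
th=np.linspace(0,6.283,200)
for x,y in [(.395,.2763),(.400,.2763),(.390,.2763),(.395,.281),(.395,.271)]:
  P=np.vstack([np.c_[x+.02*np.cos(th),y+.02*np.sin(th),th*0+z] for z in (.122,.146)])
  p=cv2.projectPoints(P,cv2.Rodrigues(np.array(c['R']))[0],np.array(c['t'],float),K,np.array(c['dist_coeffs'],float))[0][:,0]
  print(x,y,np.round([p[:,0].min(),p[:,1].min(),p[:,1].max(),p[:200,0].min()],1))
P=cloud(c)[210:240,395:425][m];print(np.round(np.nanpercentile(P,[3,50,97],axis=0)*1000,1))
E
```

```text
mask left,top,bottom 401 218 238 271
0.395 0.2763 [400.7 217.8 238.5 400.7]
0.4 0.2763 [399.  218.5 239.3 399. ]
0.39 0.2763 [402.4 217.  237.6 402.4]
0.395 0.281 [402.4 218.8 239.7 402.4]
0.395 0.271 [398.8 216.6 237.2 398.8]
[[383.  258.5 124.2]
 [409.8 274.3 139.6]
 [417.5 292.5 147.6]]
```

The extremes match a centre of (395, 276), so I'll lower it.

send_rows --increments '[0, 0, 0, 0, 0, -2, 0, 0, 0, 0, 0, 0, -2, 0, 0, 0, 0, 0, 0, -1, 0, 0, 0, 0, 0, 0, -1, 0, 0, 0, 0, 0, 0, -0.8, 0, 0, 0, 0, 0, 0, -0.7, 0, 0, 0, 0, 0, 0, -0.6, 0, 0, 0, 0, 0, 0, 0, 0, 0, 0, 0, 0, 0, 0, 0]'

```text
time: 19.58
position: [0.3954, 0.2755, 0.0565]
tool_rot: [0.998, -0.064, 0.0, -0.0]
ft_force: [-0.2, 0.1, -0.9]
grip_width: 0.0391
grip_force: 25.0
```

send_rows --increments '[0, 0, 0, 0, 0, -0.1, 0, 0, 0, 0, 0, 0, 0, 1, 0, 0, 0, 0, 0, 0, 1, 0, 0, 0, 0, 0, 0, 1, 0, 0, 0, 0, 0, 0, 1, 0, 0, 0, 0, 0, 2, 1, 0, 0, 0, 0, 0, 3, 1, 0, 0, 0, 0, 0, 1.5, 1, 0, 0, 0, 2.39, 2.89, 0, 1, 0, 0, 0, 2.39, 2.89, -0.5, 1, 0, 0, 0, 2.39, 2.89, -0.5, 1, 0, 0, 0, 2.39, 2.89, -0.5, 1, 0, 0, 0, 2.39, 2.89, -0.5, 1, 0, 0, 0, 0, 0, 0, 1, 0, 0, 0, 0, 0, 0, 1]'

```text
time: 20.83
position: [0.5151, 0.4214, 0.0998]
tool_rot: [0.998, -0.063, 0.0, -0.0]
ft_force: [-0.6, -0.8, 0.1]
grip_width: 0.0869
grip_force: 0.0
```

```bash
python3 - <<'E'
from h import *
st()
c=cam('scene')
ctr(c,(.058,.07),.03,(.395,.2765))
cv2.imwrite('pics/s2.png',cv2.resize(c['image'][210:390,340:580,::-1],(800,600),interpolation=cv2.INTER_CUBIC))
E
```

```text
return _methods._mean(a, axis=axis, dtype=dtype,
  ret = um.true_divide(
Traceback (most recent call last):
  File "h.py", line 27, in ctr
    P=X[m]; print('n',m.sum(),'med',np.round(np.median(P,0)*1000,1),'min',np.round(P.min(0)*1000,1),'max',np.round(P.max(0)*1000,1))
                                                                                   ~~~~~^^^
ValueError: zero-size array to reduction operation minimum which has no identity
```

The arm hides the post for now, so I'll grip the cap and check the spacer afterwards.

send_rows --increments '[0, 0, 0, 0, 0, -3, 1, 0, 0, 0, 0, 0, -3, 1, 0, 0, 0, 0, 0, -1.7, 1, 0, 0, 0, 0, 0, -0.8, 1, 0, 0, 0, 0, 0, 0, 1, 0, 0, 0, 0, 0, 0, 0, 0, 0, 0, 0, 0, 0, 0, 0, 0, 0, 0, 0, 0, 0, 0, 0, 0, 0, 0, 0, 0, 0, 0, 0, 0, 0, 0, 0, 0, 0, 0, 0, 0, 0, 0, 0, 0, 0, 0, 0, 0, 0, 0, 0, 0, 0, 0, 0, 0, 0, 0, 0, 0, 0, 0, 0, 0, 0, 0, 0, 0, 2, 0, 0, 0, 0, 0, 0, 4, 0, 0, 0, 0, 0, 0, 4, 0, 0, 0, 0, 0, 0, 0.5, 0]'

```text
time: 22.38
position: [0.5185, 0.4226, 0.1276]
tool_rot: [0.998, -0.063, 0.005, -0.004]
ft_force: [1.9, 0.2, 0.4]
grip_width: 0.0431
grip_force: 25.0
```

send_rows --increments '[0, 0, 0, 0.7, -3.93, 0, 0, 0, 0, 0, 0.7, -3.93, 0, 0, 0, 0, 0, 0.7, -3.93, 0, 0, 0, 0, 0, 0.7, -3.93, 0, 0, 0, 0, 0, 0.7, -3.93, 0, 0, 0, 0, 0, 0.7, -3.93, 0, 0, 0, 0, 0, 0.7, -3.93, 0, 0, 0, 0, 0, 0.7, -3.93, 0, 0, 0, 0, 0, 0.7, -3.93, 0, 0, 0, 0, 0, 0.7, -3.93, 0, 0, 0, 0, 0, 0.7, -3.93, 0, 0, 0, 0, 0, 0.7, -3.93, 0, 0, 0, 0, 0, 0.7, -3.93, 0, 0, 0, 0, 0, 0.7, -3.93, 0, 0, 0, 0, 0, 0.7, -3.93, 0, 0, 0, 0, 0, 0.7, -3.93, 0, 0, 0, 0, 0, 0, 0, 0, 0, 0, 0, 0, 0, 0, 0, 0]'

```text
time: 23.88
position: [0.6264, -0.2114, 0.1198]
tool_rot: [0.998, -0.066, 0.0, 0.0]
ft_force: [0.5, 0.9, -1.5]
grip_width: 0.0432
grip_force: 25.0
```

```bash
python3 - <<'E'
from h import *
st()
c=cam('scene'); t=cam('top')
for q in (c,t):
  try: ctr(q,(.050,.070),.03,(.395,.2765))
  except Exception as e: print('none')
a=cv2.resize(c['image'][220:310,345:465,::-1],(400,300),interpolation=cv2.INTER_CUBIC)
b=cv2.resize(c['image'][135:225,170:290,::-1],(400,300),interpolation=cv2.INTER_CUBIC)
cv2.imwrite('pics/s3.png',np.hstack([a,b]))
E
```

```text
t23.88 mm [ 626.4 -211.4  119.8] yaw -0.131 q [-0.49  0.7   1.43  0.    1.01  1.21] w 0.0432 gf 25.0 F [ 0.5  0.9 -1.5]
n 261 med [398.4 277.6  61.7] min [377.  255.9  50.3] max [418.2 297.1  67.1]
n 135 med [396.3 274.7  62.5] min [370.9 255.3  51.4] max [416.4 297.9  69.8]
```

View pics/s3.png

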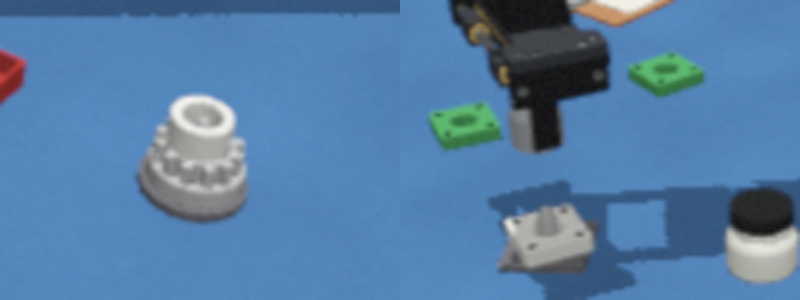

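The stack on the round post is seated upright. The cap is held above the flange and pin, at right crop (535,130) over (546,222). I'll lower it.

send_rows --increments '[0, 0, 0, 0, 0, -2, 0, 0, 0, 0, 0, 0, -2, 0, 0, 0, 0, 0, 0, -1, 0, 0, 0, 0, 0, 0, -0.8, 0, 0, 0, 0, 0, 0, -0.8, 0, 0, 0, 0, 0, 0, -0.8, 0, 0, 0, 0, 0, 0, -0.8, 0, 0, 0, 0, 0, 0, 0, 0, 0, 0, 0, 0, 0, 0, 0]'

```text
time: 24.73
position: [0.6266, -0.2086, 0.0385]
tool_rot: [0.998, -0.064, -0.0, -0.0]
ft_force: [0.3, -0.8, -0.9]
grip_width: 0.0431
grip_force: 25.0
```

Free of contact at the expected height. I'll lower the last 1 mm, release, lift and back away.

send_rows --increments '[0, 0, 0, 0, 0, -0.1, 0, 0, 0, 0, 0, 0, 0, 1, 0, 0, 0, 0, 0, 0, 1, 0, 0, 0, 0, 0, 0, 1, 0, 0, 0, 0, 0, 0, 1, 0, 0, 0, 0, 0, 2, 1, 0, 0, 0, 0, 0, 3, 1, 0, 0, 0, 0, 0, 4, 1, 0, 0, 0, -1.5, -2.5, 2, 1, 0, 0, 0, -1.5, -2.5, 2, 1, 0, 0, 0, -1.5, -2.5, 2, 1, 0, 0, 0, -1.5, -2.5, 0, 1, 0, 0, 0, -1.5, -2.5, 0, 1, 0, 0, 0, -1.5, -2.5, 0, 1, 0, 0, 0, -1.5, -2.5, 0, 1, 0, 0, 0, -1.5, -2.5, 0, 1, 0, 0, 0, -1.5, -2.5, 0, 1, 0, 0, 0, 0, 0, 0, 1, 0, 0, 0, 0, 0, 0, 1]'

```text
time: 26.32
position: [0.4905, -0.4351, 0.1877]
tool_rot: [0.998, -0.065, 0.0, 0.0]
ft_force: [-0.1, -0.5, -0.2]
grip_width: 0.0873
grip_force: 0.0
```

```bash
python3 - <<'E'
from h import *
st()
c=cam('scene'); t=cam('top')
for q in (c,t):
  for a in [((.045,.065),.03,(.626,-.2085)),((.05,.07),.03,(.395,.2765)),((.05,.07),.04,(.487,-.085))]:
    try: ctr(q,*a)
    except Exception: print('none')
a=cv2.resize(c['image'][130:310,170:410,::-1],(400,300),interpolation=cv2.INTER_CUBIC)
b=cv2.resize(t['image'][140:290,130:430,::-1],(400,200),interpolation=cv2.INTER_CUBIC)
o=np.zeros((300,800,3),np.uint8);o[:,:400]=a;o[:200,400:]=b
cv2.imwrite('pics/end.png',o)
E
```

```text
t26.32 mm [ 490.5 -435.1  187.7] yaw -0.130 q [-0.9   0.62  1.39  0.    1.13  0.81] w 0.0873 gf 0.0 F [-0.1 -0.5 -0.2]
n 134 med [ 630.7 -200.    54.8] min [ 606.5 -225.6   45.2] max [ 649.4 -184.7   58.5]
n 263 med [399.2 277.7  61.1] min [377.6 258.4  50. ] max [417.2 297.3  67.4]
n 217 med [494.4 -81.8  60.1] min [ 466.4 -112.9   50.1] max [518.7 -59.9  63.4]
n 180 med [ 625.1 -206.    54.8] min [ 603.5 -226.6   46.2] max [ 647.4 -185.9   64.4]
n 133 med [396.5 274.9  63.1] min [379.3 256.7  50. ] max [416.3 297.6  69.7]
n 271 med [489.7 -85.5  60.2] min [ 464.  -111.    50.8] max [515.5 -60.   68.6]
```

View pics/end.png

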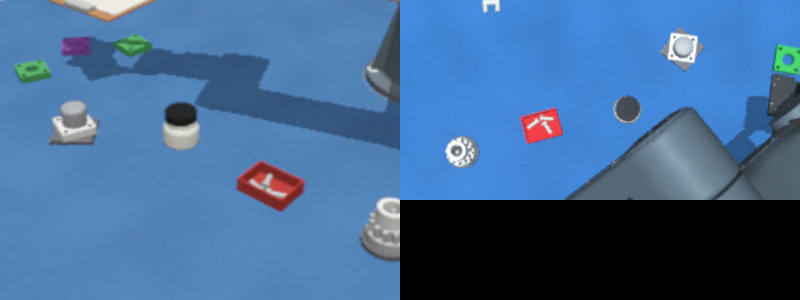

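Both stacks are seated flat and centred: cap top about 55-56 mm, spacer top about 63 mm. The tub and tray haven't moved and the robot is clear, so I'll hand in.

```bash
python3 -c "from rig import robot;print(robot.hand_in())"
```

```text
the job is handed in; nothing more can be done
None
```

Job handed in at about 26 s of robot time, with no verdict returned: bearing, gear and spacer are on the round post, flange and cap on the square post, all looking seated and centred in the last camera check, with the tub and tray where they were.

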